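# Lock a fresh filter cartridge into the watch-cleaning machine

### The job

Fit the fresh filter cartridge that lies in the wooden cradle to the watch-cleaning machine: first stand it upright, fin up, on the bench and let go of it, so that you can take it again by the fin on its cap. Feel for the slots of the machine's bayonet socket with the two lugs, push the cartridge down against the spring and turn it a quarter turn clockwise (seen from above) until it is locked, then let go; it must stay locked. Leave the oil bottle, the loupe and the movement holder where they are.

Things in the scene. Friction and masses are not known exactly. Their poses are not given: they have to be found in the camera images.
- cartridge_mid (a point): Filter cartridge, 88 mm long, about 140 g; point on its axis 44 mm from either end. z runs along it from its bottom to its cap, x along its fin and lugs. It starts lying in the cradle, axis level, 38 mm above the bench, one lug up, one down, cap pointing away from the robot (+x) within 25 degrees. White body 38 mm in diameter from 0 to 60 mm above its bottom, the bottom edge tapered to 30 mm.
- cartridge_body (a point): Point on the cartridge's axis 30 mm above its bottom, axes as cartridge_mid: where to take the body to stand it up, fingers at its +y and -y sides (free; the rests touch only the underside). A tool leaning 45 degrees, over the cap, can swing it 90 degrees upright and then leans 45 degrees the other way.
- cartridge_fin (a point): Point in the middle of the fin, on the axis, 77 mm above the cartridge's bottom, axes as cartridge_mid. Round blue cap 52 mm in diameter from 60 to 66 mm above the bottom, on it the blue grip fin from 66 to 88 mm, 36 mm long (x), 12 mm thick (y). Two blue lugs on the body at +x and -x, 38 to 44 mm above the bottom, 8 mm wide, reaching 26 mm from the axis.
- cradle: Wooden cradle fixed to the bench, 85 mm long (x), 34 mm wide (y), under 28 mm high; origin on the bench under its centre; x points the way the lying cartridge's cap points. The cartridge's bottom end starts 32 mm from the origin towards -x.
- machine: Grey watch-cleaning machine fixed to the bench; origin on the bench on the vertical socket axis. Deck 90 mm high, from 85 mm on the -x side (front, nearer the robot, with a white line) to 115 mm on the +x side, 95 mm to either side in y. The black hump at the +x end is 105 mm high, its two knobs 117 mm.
- socket (a point): Centre of the steel bayonet ring's top face, 100 mm above the bench; axes as the machine. Hole 42 mm in diameter, two opposite slots 12 mm wide out to 28 mm from the axis, red marks outside them. The slots' line lies along the machine's x within 20 degrees; the exact angle differs each time, is not reported and must be felt for or seen. Lugs resting on the ring: cartridge bottom 38 mm below it.
- spring_plate (a point): Where the sprung plate's top is when free, on the socket axis, 42 mm below the ring's top face. It pushes the cartridge up with 3 N at first and 0.5 N more per mm. With the cartridge's bottom 11 to 14 mm below this point the lugs are clear under the ring and it turns clockwise, seen from above, up to a stop at about 98 degrees; the other way is blocked. Travel 20 mm.
- lock (a point): Where cartridge_mid is when locked, on the socket axis, 95 mm above the bench. After a turn of 82 degrees or more, let go, and the spring lifts the lugs into pockets under the ring: locked, underside of the cap 11 mm above the ring, fin across the machine (roughly along its y). Turned too little it stays 3 mm lower; not turned, it springs up 7 mm higher.
- oil_bottle_mid (a point): Small amber oil bottle, 32 mm in diameter, 60 mm tall, standing; point half-way up. Bystander.
- loupe_mid (a point): Black watchmaker's loupe, 40 mm in diameter, 28 mm tall, standing on its wide end; point half-way up. Bystander.
- movement_holder_mid (a point): Round brass movement holder with a white dial, 48 mm in diameter, 18 mm tall; point half-way up. Bystander.
There are look-alikes about, which are no part of the job. Leave any green or pink look-alike of the part that bears cartridge_mid alone.

How it is judged:
On the way, in this order (a step that is already met when the one before it is completed fails the run):
1. the cartridge stands upright on the bench, fin up, and is let go (angle between cartridge_mid's own z axis and vertical below 0.1 rad and height (world z) of cartridge_mid below 0.048 m and contact force between cartridge and the fingers below 0.1 N and linear speed of cartridge below 0.03 m/s), for 0.2 s.
2. the lugs are through the slots and the cartridge is pushed down past the locking depth (z of cartridge_mid in the frame of socket below -0.0075 m and horizontal distance between cartridge_mid and socket below 0.006 m), for 0.05 s.
At the end, for the whole second after the job is handed in: The cartridge is locked in the socket: sprung up into the lock (bottom 49 mm below the ring's top, within 1.8 mm), upright within 7 degrees, within 5 mm of the socket axis, fin within 37 degrees of the machine's y axis, at rest (horizontal distance between cartridge_mid and socket below 0.005 m and z of cartridge_mid in the frame of socket between -0.0068 and -0.0032 m and angle between cartridge_mid's own z axis and vertical below 0.12 rad and angle between the x axis of cartridge_mid and the y axis of machine, either way round below 0.65 rad and linear speed of cartridge below 0.02 m/s); the robot touches nothing.
It fails at once if the oil bottle, the loupe or the movement holder is moved more than 25 mm (distance of any of oil_bottle_mid, loupe_mid, movement_holder_mid from where it was at the start of the episode above 0.025 m).
It also fails if it takes over 72 s, if anything falls off the work surface, if the arm or the gripper's body presses on something with over 40 N, if the wrist force passes 120 N, or if a joint passes its speed limit or range.

### The arm

A 7-joint arm with a two-finger parallel gripper is mounted at the origin on the work surface. World frame = base frame: x ahead of the robot, y to its left, z up, the work surface at z = 0. Lengths are in m, angles in rad, forces in N, time in s.
With the tool pointing down it reaches from about 0.425 to 0.875 m from the base axis. Payload 4.7 kg.
Tool frame: the origin (TCP) lies at the centre of the arm's flange, where the gripper is bolted on; the fingertips stand 182 mm ahead of it and the grasp point (between the pads) lies ahead of it (ctrl.hold_point_z is the z of the grasp point in the tool frame, in m); z points along the fingers, y is the direction in which the jaws open and shut (so a half turn about z gives the same grasp; the last joint's range is limited). The gripper opens to 87 mm and grips with 3 to 60 N. Pads are 19 mm wide; open, the fingers measure 117 mm over their backs; the gripper's body (75 mm by 190 mm) begins 51 mm behind the grasp point.
Start: joints at [1.232, 0.321, -0.07, 1.45, 0.023, 1.371, -0.057], TCP at [0.225, -0.61, 0.405] pointing down, gripper open.
Joint ranges: [-2.86, 2.86], [-0.3, 2.09], [-1.38, 1.24], [0.06, 2.45], [-1.56, 4.7], [0.09, 2.05], [-2.69, 2.69]. Speed limits (rad/s): [2.57, 2.57, 3.14, 3.14, 3.14, 3.14, 3.14].

### API

Orientations are given as a rotation vector (axis times angle).
In Python, from bench import get_state, imaging, workorder, ctrl gives the robot as it stands.
- The arm moves only by the tool step_arm, never from a script. Its argument "increments" is a list of rows, each an object of numbers: "claw": the opening, from 0 (shut) to 1 (fully open); "tx", "ty", "tz": the shift along the tool's x, y, z in m; "spin": the turn about the tool's z in degrees. A call has 1 to 8 rows; each row is the pose to reach, as a shift and turn from the pose commanded when the call began, along the tool's axes at that moment; what a row does not reach only later rows make up. A row lasts 1/12 s, in which the tool goes at most 41.7 mm and 7.16 degrees, less where a joint would pass 70% of its speed; a pose out of reach is approached as far as the arm can. A call with a gripper value outside its range is refused whole. The fingers move at their own pace and stop on an object; "force" is the grip in N (left out, the last holds). Time passes only in rows, so rows that repeat a pose let the fingers close. It gives the time, the measured TCP pose, the force and the opening at its end, in the units of the state.
- get_state(): the state, without advancing time (a new reading comes with each control period).
- imaging.get_image(name): name is "scene" or "side" or "wrist"; returns the picture (480x640x3 uint8, blue, green, red); there is no depth.
- imaging.camera_params(name): a dict with "intrinsics" (3x3 intrinsics, pixels), "camera_from_world" (4x4, takes a point from world to camera coordinates). Camera axes: x right, y down, z forward; pixel columns grow to the right and rows downward; lengths in m; the calibration is good to about 2 mm. A picture is of the moment at which its call begins: read the wrist's pose just before it. camera_params takes no time and is no camera call; for the wrist camera it gives the pose at the moment of the call.
- workorder.close_job(): hands the job in, once; it reports no verdict.
The state is a dict: "time": time; "joint_positions": joint angles; "qd": joint speeds; "joint_torque": joint torques, N m; "position": TCP position; "tool_rot": TCP orientation; "ft_force": force on the tool from outside, world axes, zero at the start; "torque": the same for the moment, N m; "grip_width": opening from 0.0 (shut) to 1.0 (fully open).
Only numpy, scipy, OpenCV 4.12 (cv2) and the standard library are available. Lean on these libraries where they do the work, as an engineer would, in place of code of your own. Each camera call takes 0.05 s, during which the arm holds its last target. There are 200 camera calls.

## Working session

There is one attempt and no reset: what is moved stays moved. The work goes in short steps, Python scripts to look and compute and a tool call to move; the robot and the scene stay as the last step left them, time stands still between calls to the robot, and variables do not carry over. Pictures are saved under pics/ and viewed, on a budget of 10 in all, crops included, one or two more only if the job needs it, and the job is handed in when it is done.

Besides the shell and the picture viewer there is one more tool, called after "Call:" as name(argument=value, ...), one argument or row to a line, values as JSON. step_arm: Moves the arm, as the interface text tells. Its arguments: {"type":"object","properties":{"increments":{"type":"array"},"force":{"type":"number"}},"required":["increments"]}

```bash
ls; mkdir -p pics
python3 - <<'E'
from bench import get_state, imaging, workorder, ctrl
import cv2,numpy as np
s=get_state(); print(s); print(ctrl.hold_point_z, [a for a in dir(ctrl) if a[0]!='_'])
for n in ['scene','side']:
    im=imaging.get_image(n); cv2.imwrite(f'pics/{n}0.png',im)
    p=imaging.camera_params(n); print(n,np.round(p['intrinsics'],1).tolist(),np.round(p['camera_from_world'],4).tolist())
E
```

```text
pics
{'time': 0.0, 'joint_positions': array([ 1.23211772,  0.32184489, -0.07006077,  1.45166772,  0.02260435,
        1.37078511, -0.05686244]), 'qd': array([-0.00137863, -0.00051844,  0.0004153 ,  0.00045802,  0.00023688,
        0.00038579,  0.00058639]), 'joint_torque': array([-3.32122490e-04, -4.91289639e+01, -4.03972529e-01, -3.12523091e+01,
       -6.38511172e-02,  4.38740419e-02,  2.04685966e-04]), 'position': array([ 0.2244672 , -0.60980063,  0.40365043]), 'tool_rot': array([-3.09099636e+00, -5.51017976e-01,  6.96021973e-04]), 'ft_force': array([ 0.38292754, -0.5193831 , -0.00911589]), 'torque': array([ 0.05921893,  0.03004311, -0.0117677 ]), 'grip_width': 0.9994736317346153}
0.1635 ['MotionError', 'hold_point_z']
scene [[577.3, 0.0, 314.3], [0.0, 577.3, 236.7], [0.0, 0.0, 1.0]] [[0.6822, 0.7311, -0.0108, -0.3547], [0.6234, -0.5893, -0.514, -0.3111], [-0.3821, 0.3439, -0.8577, 1.36], [0.0, 0.0, 0.0, 1.0]]
side [[565.8, 0.0, 313.2], [0.0, 565.8, 249.7], [0.0, 0.0, 1.0]] [[0.9964, -0.0843, -0.0046, -0.5254], [-0.0618, -0.6917, -0.7196, 0.0995], [0.0575, 0.7173, -0.6944, 1.0445], [0.0, 0.0, 0.0, 1.0]]
```

View pics/scene0.png

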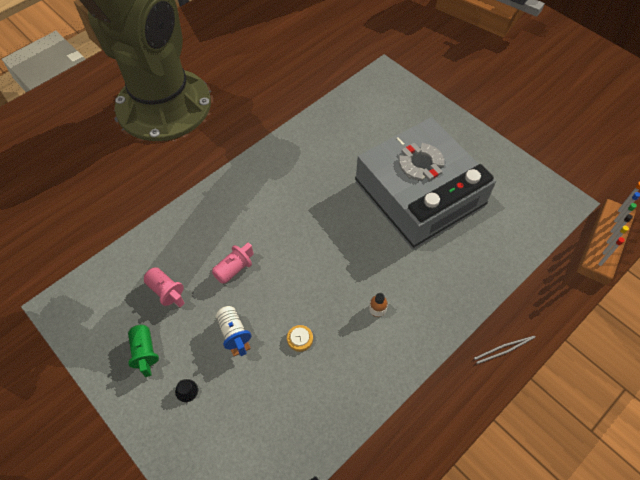

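View pics/side0.png

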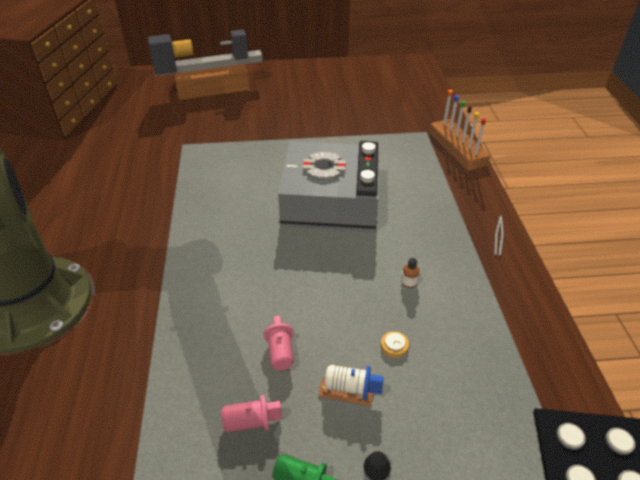

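Candidates for the cartridge in the scene view: white/blue in the cradle (233,329), pink (163,287) and (233,264), green (143,348). The white/blue one in the wooden cradle matches the description. The machine socket is at (422,160), loupe (186,390), dial (300,338), bottle (379,303).

```bash
cat > h.py <<'E'
from bench import get_state, imaging, workorder, ctrl
import cv2,numpy as np
from scipy.spatial.transform import Rotation as R
def P(n):
    p=imaging.camera_params(n); return np.array(p['intrinsics']),np.array(p['camera_from_world'])
def ray(KT,px):
    K,T=KT; d=T[:3,:3].T@np.linalg.solve(K,[px[0],px[1],1]); return -T[:3,:3].T@T[:3,3],d
def onz(KT,px,z):
    o,d=ray(KT,px); return o+d*(z-o[2])/d[2]
def tri(obs):
    A=0;b=0
    for KT,px in obs:
        o,d=ray(KT,px); d=d/np.linalg.norm(d); M=np.eye(3)-np.outer(d,d); A=A+M; b=b+M@o
    x=np.linalg.solve(A,b); return x,[np.round(proj(KT,x)-px,1).tolist() for KT,px in obs]
def proj(KT,X):
    K,T=KT; c=K@(T[:3,:3]@X+T[:3,3]); return c[:2]/c[2]
def tool(): # world->tool matrix cols
    s=get_state(); return np.array(s['position']),R.from_rotvec(s['tool_rot']).as_matrix()
E
python3 - <<'E'
from h import *
c,s=P('scene'),P('side')
for n,a,z in [('cart',(233,329),.038),('dial',(300,338),.018),('loupe',(186,390),.014),('bottle',(379,303),.03),('pink1',(233,264),.02),('pink2',(163,287),.02),('green',(143,348),.02),('sock',(422,160),.1)]: print(n,onz(c,a,z).round(3))
print('side',onz(s,(350,380),.038).round(3),onz(s,(325,165),.1).round(3))
p,r=tool(); print(p,r.round(3)); K,T=P('wrist'); print(K.round(1),(r.T@(-T[:3,:3].T@T[:3,3]-p)).round(4),(T[:3,:3]@r).round(3))
im0=cv2.imread('pics/scene0.png')[295:365,190:290];im1=cv2.imread('pics/side0.png')[345:415,310:410]
im2=cv2.imread('pics/scene0.png')[125:195,375:475];im3=cv2.imread('pics/side0.png')[130:200,275:375]
z=lambda i:cv2.resize(i,(400,280),interpolation=cv2.INTER_CUBIC)
cv2.imwrite('pics/crops.png',np.vstack([np.hstack([z(im0),z(im1)]),np.hstack([z(im2),z(im3)])]))
E
```

```text
cart [ 0.566 -0.241  0.038]
dial [ 0.655 -0.161  0.018]
loupe [ 0.589 -0.367  0.014]
bottle [ 0.708 -0.012  0.03 ]
pink1 [ 0.455 -0.154  0.02 ]
pink2 [ 0.402 -0.281  0.02 ]
green [ 0.477 -0.378  0.02 ]
sock [0.57  0.245 0.1  ]
side [ 0.565 -0.239  0.038] [0.573 0.245 0.1  ]
[ 0.22447007 -0.6098118   0.40377435] [[ 0.938  0.346 -0.001]
 [ 0.346 -0.938  0.002]
 [-0.    -0.002 -1.   ]]
[[396.9   0.  326.4]
 [  0.  396.9 236.6]
 [  0.    0.    1. ]] [ 0.0662 -0.0004  0.0204] [[-0.001  1.    -0.   ]
 [-0.969 -0.001 -0.245]
 [-0.245  0.     0.969]]
```

View pics/crops.png

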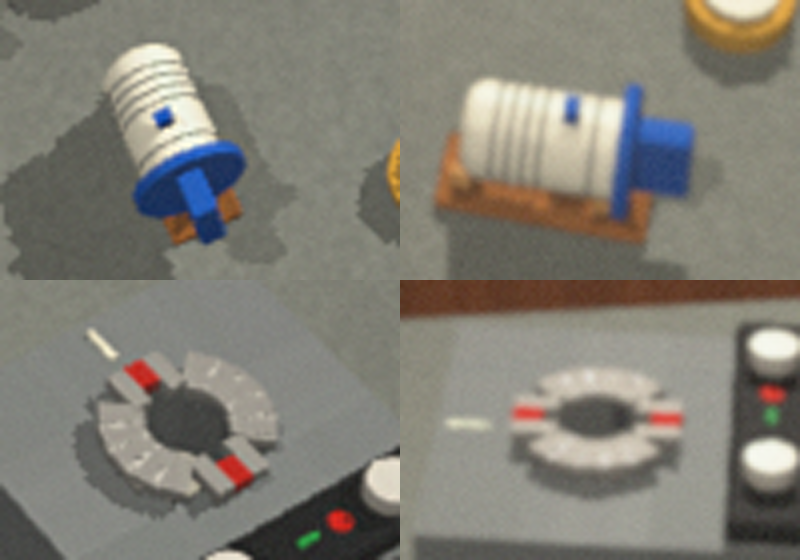

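The crop confirms it: white body, blue cap and fin, in the cradle, with one lug up. I'll move above it, turning towards the yaw that leaves room for the later clockwise turn.

Call:
step_arm(
  increments=[
    {"tx":0.3,"ty":-0.145,"spin":-56,"claw":0.5},
    {"tx":0.3,"ty":-0.145,"spin":-56,"claw":0.5},
    {"tx":0.3,"ty":-0.145,"spin":-56,"claw":0.5},
    {"tx":0.3,"ty":-0.145,"spin":-56,"claw":0.5},
    {"tx":0.3,"ty":-0.145,"spin":-56,"claw":0.5},
    {"tx":0.3,"ty":-0.145,"spin":-56,"claw":0.5},
    {"tx":0.3,"ty":-0.145,"spin":-56,"claw":0.5},
    {"tx":0.3,"ty":-0.145,"spin":-56,"claw":0.5},
  ],
)

```text
invalid input at $.increments[0]: expected keys claw, tx, ty, tz, spin
```

Call:
step_arm(
  increments=[
    {"tx":0.3,"ty":-0.145,"tz":0,"spin":-56,"claw":0.5},
    {"tx":0.3,"ty":-0.145,"tz":0,"spin":-56,"claw":0.5},
    {"tx":0.3,"ty":-0.145,"tz":0,"spin":-56,"claw":0.5},
    {"tx":0.3,"ty":-0.145,"tz":0,"spin":-56,"claw":0.5},
    {"tx":0.3,"ty":-0.145,"tz":0,"spin":-56,"claw":0.5},
    {"tx":0.3,"ty":-0.145,"tz":0,"spin":-56,"claw":0.5},
    {"tx":0.3,"ty":-0.145,"tz":0,"spin":-56,"claw":0.5},
    {"tx":0.3,"ty":-0.145,"tz":0,"spin":-56,"claw":0.5},
  ],
)

```text
time: 0.77
position: [0.4569, -0.3684, 0.4045]
tool_rot: [-2.466, -1.946, 0.001]
ft_force: [0.4, -0.2, 0.4]
grip_width: 0.53
```

Call:
step_arm(
  increments=[
    {"tx":0.155,"ty":0.1,"tz":0.08,"spin":-57,"claw":0.5},
    {"tx":0.155,"ty":0.1,"tz":0.08,"spin":-57,"claw":0.5},
    {"tx":0.155,"ty":0.1,"tz":0.08,"spin":-57,"claw":0.5},
    {"tx":0.155,"ty":0.1,"tz":0.08,"spin":-57,"claw":0.5},
    {"tx":0.155,"ty":0.1,"tz":0.08,"spin":-57,"claw":0.5},
    {"tx":0.155,"ty":0.1,"tz":0.08,"spin":-57,"claw":0.5},
    {"tx":0.155,"ty":0.1,"tz":0.08,"spin":-57,"claw":0.5},
    {"tx":0.155,"ty":0.1,"tz":0.08,"spin":-57,"claw":0.5},
  ],
)

```text
time: 1.43
position: [0.5904, -0.2425, 0.3235]
tool_rot: [-1.235, -2.887, -0.001]
ft_force: [-0.5, -0.6, 0.7]
grip_width: 0.497
```

Call:
step_arm(
  increments=[
    {"tx":0,"ty":0,"tz":0,"spin":-45,"claw":0.5},
    {"tx":0,"ty":0,"tz":0,"spin":-45,"claw":0.5},
    {"tx":0,"ty":0,"tz":0,"spin":-45,"claw":0.5},
    {"tx":0,"ty":0,"tz":0,"spin":-45,"claw":0.5},
    {"tx":0,"ty":0,"tz":0,"spin":-45,"claw":0.5},
    {"tx":0,"ty":0,"tz":0,"spin":-45,"claw":0.5},
    {"tx":0,"ty":0,"tz":0,"spin":-45,"claw":0.5},
    {"tx":0,"ty":0,"tz":0,"spin":-45,"claw":0.5},
  ],
)

```text
time: 2.1
position: [0.5898, -0.2437, 0.3241]
tool_rot: [-0.048, -3.14, -0.001]
ft_force: [-0.2, -0.6, 0.6]
grip_width: 0.498
```

Run:
```python
from h import *
s=get_state();p,r=tool();print(p,r.round(3).tolist(),s['joint_positions'].round(2),s['time'])
np.save('w1.npy',np.array(P('wrist'),dtype=object),allow_pickle=True)
im=imaging.get_image('wrist');cv2.imwrite('pics/w1.png',im)
```

```text
[ 0.58979987 -0.2436986   0.32411346] [[-1.0, 0.031, -0.001], [0.031, 1.0, 0.001], [0.001, 0.001, -1.0]] [ 0.91  0.44 -0.72  1.56  0.3   1.26  1.68] 2.1
```

View pics/w1.png

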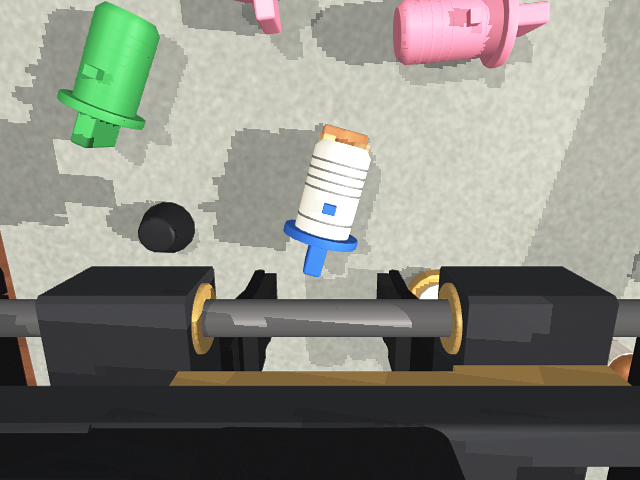

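Wrist view: cartridge lug at about (329,209), cap at (321,236), fin end at (314,276). The green look-alike is at (110,70) and the pink ones are at the top. I'll zoom in for accurate points.

Run:
```python
import cv2,numpy as np
z=lambda f,x,y,w,h,k:cv2.resize(cv2.imread(f'pics/{f}.png')[y:y+h,x:x+w],None,fx=k,fy=k,interpolation=cv2.INTER_CUBIC)
a=z('w1',275,195,100,90,4); b=z('scene0',210,310,50,45,8); c=z('side0',340,360,50,45,8)
cv2.imwrite('pics/z1.png',np.hstack([np.vstack([a,np.zeros_like(a[:180])])[:540],np.vstack([b[:,:],])[:360].copy() if 0 else cv2.resize(np.vstack([b,c]),(300,540))]))
```

```text
(no output)
```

View pics/z1.png

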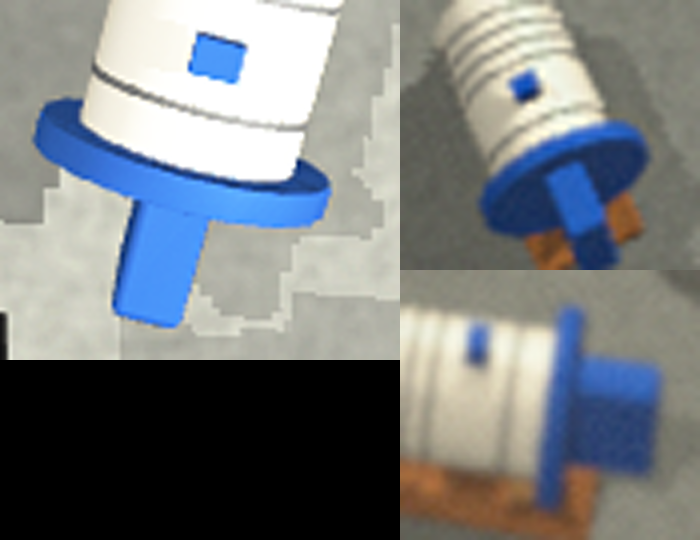

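Run:
```python
from h import *
w=np.load('w1.npy',allow_pickle=True);w=(w[0].astype(float),w[1].astype(float)) if 0 else P('wrist');c,s=P('scene'),P('side')
L=tri([(w,(329.5,208.75)),(c,(231,323.8)),(s,(353.3,369.5))]);F=tri([(w,(312,275.5)),(c,(242.2,348.2)),(s,(383.3,378.2))])
print(L,F); d=F[0]-L[0];print(d,np.linalg.norm(d[:2]),np.degrees(np.arctan2(d[1],d[0])))
a=onz(w,(329.5,208.75),.064);b=onz(w,(312,275.5),.056);d=b-a;print(a,b,np.linalg.norm(d[:2]),np.degrees(np.arctan2(d[1],d[0])))
```

```text
(array([ 0.56716494, -0.24079075,  0.06652765]), [[0.1, 3.4], [0.1, -0.8], [-0.8, 0.9]]) (array([ 0.61207535, -0.25368794,  0.0573361 ]), [[0.0, 1.9], [0.2, -0.4], [-0.5, 0.7]])
[ 0.04491041 -0.01289719 -0.00919156] 0.04672560775407032 -16.022788705783643
[ 0.56550518 -0.24079895  0.064     ] [ 0.61124358 -0.25372272  0.056     ] 0.04752919805664336 -15.778090463668379
```

Call:
step_arm(
  increments=[
    {"tx":-0.0137,"ty":-0.0073,"tz":0.035,"spin":7,"claw":0.5},
    {"tx":-0.0137,"ty":-0.0073,"tz":0.07,"spin":14.1,"claw":0.5},
    {"tx":-0.0137,"ty":-0.0073,"tz":0.102,"spin":14.1,"claw":0.5},
    {"tx":-0.0137,"ty":-0.0073,"tz":0.102,"spin":14.1,"claw":0.4},
    {"tx":-0.0137,"ty":-0.0073,"tz":0.102,"spin":14.1,"claw":0.3},
    {"tx":-0.0137,"ty":-0.0073,"tz":0.102,"spin":14.1,"claw":0.3},
    {"tx":-0.0137,"ty":-0.0073,"tz":0.102,"spin":14.1,"claw":0.25},
  ],
  force=3,
)

```text
time: 2.73
position: [0.6042, -0.2516, 0.2248]
tool_rot: [0.434, 3.109, -0.002]
ft_force: [0.6, -2.5, 1.8]
grip_width: 0.354
```

Run:
```python
from h import *
p,r=tool();print(p,r.round(3).tolist(),get_state()['grip_width'])
g=p+r@[0,0,.182-.008];print(g)
im=imaging.get_image('side');im2=imaging.get_image('wrist')
cv2.imwrite('pics/z2.png',np.hstack([cv2.resize(im[310:430,290:430],None,fx=3,fy=3),cv2.resize(im2[100:400,180:450],(324,360))]))
```

```text
[ 0.60424156 -0.25157766  0.22481976] [[-0.962, 0.274, 0.003], [0.274, 0.962, -0.002], [-0.003, -0.001, -1.0]] 0.35361106818400007
[ 0.60468697 -0.25190589  0.05082064]
```

View pics/z2.png

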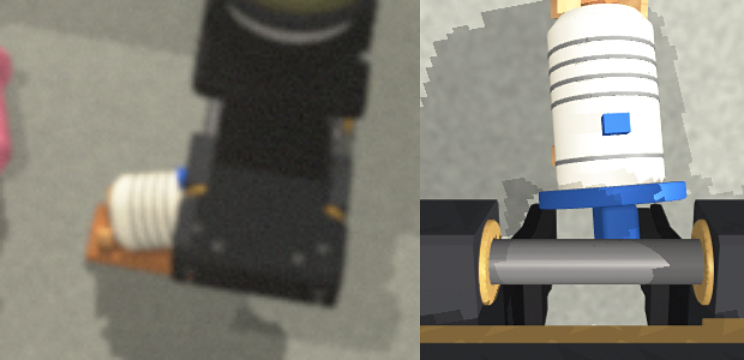

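Run:
```python
from h import *
w=P('wrist');p,r=tool();print(get_state()['ft_force'],p, w[1][:3,:3]@r)
print(proj(w,np.array([.5663,-.2408,.064])),proj(w,np.array([.6115,-.2537,.056])),(r.T@(-w[1][:3,:3].T@w[1][:3,3]-p)))
print('seen lug',onz(w,(343.3,202.5),.064))
```

```text
[ 1.54835431 -1.78592531  0.70878439] [ 0.60409506 -0.25215243  0.22496375] [[-5.29434371e-04  9.99999797e-01 -3.53847533e-04]
 [-9.69107835e-01 -6.00350894e-04 -2.46636665e-01]
 [-2.46636828e-01  2.12338489e-04  9.69107956e-01]]
[328.96213189 214.7558324 ] [328.72342601 323.74137167] [ 0.06763269 -0.00010593  0.02044073]
seen lug [ 0.56341779 -0.23465823  0.064     ]
```

Call:
step_arm(
  increments=[
    {"tx":0,"ty":0.005,"tz":0.002,"spin":0,"claw":0.35},
    {"tx":0,"ty":0.005,"tz":0.002,"spin":0,"claw":0.25},
    {"tx":0,"ty":0.005,"tz":0.002,"spin":0,"claw":0.15},
    {"tx":0,"ty":0.005,"tz":0.002,"spin":0,"claw":0.0},
    {"tx":0,"ty":0.005,"tz":0.002,"spin":0,"claw":0.0},
    {"tx":0,"ty":0.005,"tz":0.002,"spin":0,"claw":0.0},
  ],
  force=3,
)

```text
time: 3.33
position: [0.6056, -0.2495, 0.2233]
tool_rot: [0.436, 3.106, -0.009]
ft_force: [0.8, -7.1, 4.1]
grip_width: 0.334
```

Run:
```python
from h import *
p,r=tool();s=get_state();print(p,s['grip_width'],s['ft_force'])
im2=imaging.get_image('wrist')
cv2.imwrite('pics/z3.png',im2[100:400,150:480])
```

```text
[ 0.60564533 -0.24954633  0.22333339] 0.33428864779346174 [ 0.78884251 -7.0968653   4.13741806]
```

View pics/z3.png

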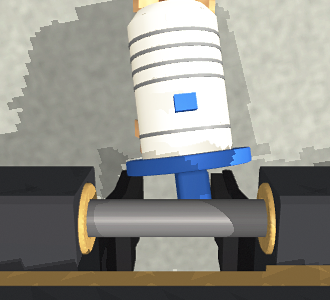

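The fingers stalled at 29 mm, so they were catching the cap rim rather than the fin. I'll open, rise, move further out and measure again.

Call:
step_arm(
  increments=[
    {"tx":0,"ty":0,"tz":0,"spin":0,"claw":0.5},
    {"tx":-0.004,"ty":0,"tz":0,"spin":0,"claw":0.5},
    {"tx":-0.008,"ty":0,"tz":-0.03,"spin":0,"claw":0.5},
    {"tx":-0.008,"ty":0,"tz":-0.06,"spin":0,"claw":0.5},
    {"tx":-0.008,"ty":0,"tz":-0.06,"spin":0,"claw":0.5},
    {"tx":-0.008,"ty":0,"tz":-0.06,"spin":0,"claw":0.5},
  ],
)

```text
time: 3.88
position: [0.6136, -0.2475, 0.2831]
tool_rot: [0.432, 3.108, 0.0]
ft_force: [0.2, -0.7, -2.0]
grip_width: 0.5
```

Run:
```python
from h import *
p,r=tool();s=get_state();print(p,r.round(3).tolist(),s['grip_width'],s['ft_force'])
im2=imaging.get_image('wrist')
cv2.imwrite('pics/z4.png',cv2.resize(im2[100:320,220:420],(600,660))[:600])
```

```text
[ 0.61363397 -0.24752313  0.28312867] [[-0.962, 0.273, 0.004], [0.273, 0.962, -0.0], [-0.004, 0.001, -1.0]] 0.5001813316306587 [ 0.17830939 -0.6835006  -2.02274593]
```

View pics/z4.png

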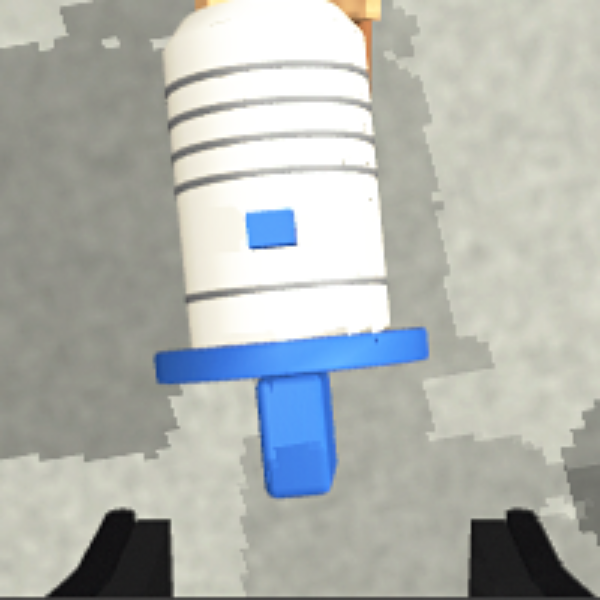

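```bash
cat > m.py <<'E'
from h import *
import sys
v=list(map(float,sys.argv[1:5]))
w=P('wrist');p,r=tool()
a=onz(w,v[:2],.064);b=onz(w,v[2:],.056);d=b-a;yaw=np.degrees(np.arctan2(d[1],d[0]))
print(a.round(4),b.round(4),np.linalg.norm(d[:2]),yaw)
u=d*[1,1,0];u/=np.linalg.norm(u)
for back in (.004,.006,.0085):
    g=b-u*back; g[2]=.040+.182; print(back,'delta tool',(r.T@(g-p)).round(4))
print('tool yaw',np.degrees(np.arctan2(r[1,0],r[0,0])),'axis+180',yaw+180)
E
python3 m.py 310.7 176 319.7 264.3
```

```text
[ 0.5644 -0.2419  0.064 ] [ 0.612  -0.2512  0.056 ] 0.04853237023414262 -11.016989040777707
0.004 delta tool [ 0.0039 -0.004   0.0593]
0.006 delta tool [ 0.0059 -0.0041  0.0593]
0.0085 delta tool [ 0.0083 -0.0043  0.0593]
tool yaw 164.15699128801492 axis+180 168.9830109592223
```

Call:
step_arm(
  increments=[
    {"tx":0.0,"ty":-0.0039,"tz":0.02,"spin":-4.8,"claw":0.4},
    {"tx":0.0,"ty":-0.0039,"tz":0.04,"spin":-4.8,"claw":0.4},
    {"tx":0.0,"ty":-0.0039,"tz":0.061,"spin":-4.8,"claw":0.4},
    {"tx":0.0,"ty":-0.0039,"tz":0.061,"spin":-4.8,"claw":0.4},
    {"tx":0.0,"ty":-0.0039,"tz":0.061,"spin":-4.8,"claw":0.3},
    {"tx":0.0,"ty":-0.0039,"tz":0.061,"spin":-4.8,"claw":0.2},
    {"tx":0.0,"ty":-0.0039,"tz":0.061,"spin":-4.8,"claw":0.1},
    {"tx":0.0,"ty":-0.0039,"tz":0.061,"spin":-4.8,"claw":0.0},
  ],
  force=3,
)

```text
time: 4.6
position: [0.6121, -0.2524, 0.2212]
tool_rot: [0.303, 3.125, -0.001]
ft_force: [-1.1, -0.0, 0.4]
grip_width: 0.185
```

Call:
step_arm(
  increments=[
    {"tx":0.0,"ty":0,"tz":0,"spin":0,"claw":0.0},
    {"tx":0.0,"ty":0,"tz":0,"spin":0,"claw":0.0},
    {"tx":0.0,"ty":0,"tz":0,"spin":0,"claw":0.0},
    {"tx":0.0,"ty":0,"tz":0,"spin":0,"claw":0.0},
  ],
  force=3,
)

```text
time: 4.93
position: [0.612, -0.2523, 0.2206]
tool_rot: [0.303, 3.125, -0.0]
ft_force: [0.7, 0.9, 2.1]
grip_width: 0.142
```

Call:
step_arm(
  increments=[
    {"tx":0.0,"ty":0,"tz":-0.012,"spin":0,"claw":0.0},
    {"tx":0.002,"ty":0,"tz":-0.024,"spin":0,"claw":0.0},
    {"tx":0.006,"ty":0,"tz":-0.036,"spin":0,"claw":0.0},
    {"tx":0.012,"ty":0,"tz":-0.048,"spin":0,"claw":0.0},
    {"tx":0.02,"ty":0,"tz":-0.06,"spin":0,"claw":0.0},
    {"tx":0.03,"ty":0,"tz":-0.075,"spin":0,"claw":0.0},
    {"tx":0.03,"ty":0,"tz":-0.09,"spin":0,"claw":0.0},
    {"tx":0.03,"ty":0,"tz":-0.11,"spin":0,"claw":0.0},
  ],
  force=3,
)

```text
time: 5.6
position: [0.5806, -0.2465, 0.3307]
tool_rot: [-0.304, -3.125, 0.001]
ft_force: [-0.2, -0.3, -2.0]
grip_width: 0.139
```

Run:
```python
from h import *
p,r=tool();s=get_state();print(p,s['grip_width'],s['ft_force'],s['torque'])
a=imaging.get_image('side');b=imaging.get_image('wrist');c=imaging.get_image('scene')
cv2.imwrite('pics/z5.png',np.hstack([cv2.resize(a[290:430,290:430],(300,300)),cv2.resize(b[100:400,180:480],(300,300)),]))
```

```text
[ 0.58058177 -0.24654185  0.33068226] 0.1389784469552092 [-0.21208687 -0.30634118 -2.00157708] [ 0.01466239 -0.08651672 -0.0067363 ]
```

View pics/z5.png

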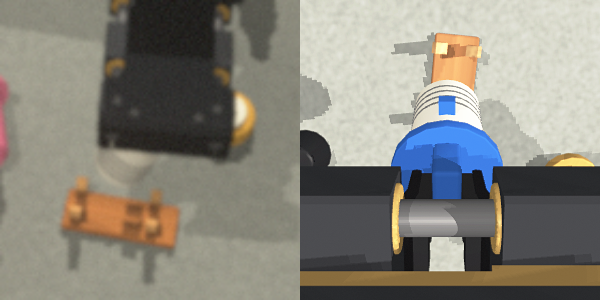

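Run:
```python
from h import *
w=P('wrist');p,r=tool()
piv=p+r@[0,0,.174]; u=-r[:,0]; up=-r[:,2]
for t in range(0,91,10):
    th=np.radians(t) # tilt of axis from vertical toward u
    ax=np.cos(th)*up+np.sin(th)*u; xx=np.sin(th)*up-np.cos(th)*u
    f=lambda x,z: proj(w,piv+(x-.009)*xx+(z-.084)*ax).round(0)
    print(t,'lug',f(.026,.041),'finbase',f(.018,.066),'capedge',f(.026,.066),'bottom',f(.019,0), 'bottom z',(piv+(-.019-.009)*xx-.084*ax)[2].round(3))
```

```text
0 lug [327. 238.] finbase [327. 268.] capedge [327. 252.] bottom [326. 232.] bottom z 0.075
10 lug [327. 226.] finbase [327. 263.] capedge [327. 247.] bottom [326. 210.] bottom z 0.071
20 lug [327. 215.] finbase [327. 259.] capedge [327. 245.] bottom [326. 188.] bottom z 0.07
30 lug [327. 205.] finbase [327. 257.] capedge [327. 244.] bottom [326. 167.] bottom z 0.072
40 lug [327. 198.] finbase [327. 255.] capedge [327. 244.] bottom [326. 147.] bottom z 0.076
50 lug [327. 193.] finbase [327. 255.] capedge [327. 247.] bottom [326. 129.] bottom z 0.083
60 lug [327. 191.] finbase [327. 256.] capedge [327. 251.] bottom [326. 112.] bottom z 0.092
70 lug [327. 193.] finbase [327. 259.] capedge [327. 258.] bottom [326.  99.] bottom z 0.103
80 lug [327. 199.] finbase [327. 263.] capedge [327. 266.] bottom [326.  89.] bottom z 0.116
90 lug [327. 208.] finbase [327. 269.] capedge [327. 276.] bottom [327.  86.] bottom z 0.13
```

The fin is held (12 mm wide) and the cartridge hangs at about 28°, bottom towards the robot. I'll carry it to free bench at about (0.61,-0.06), touch the bottom edge down, and drag it upright.

Call:
step_arm(
  increments=[
    {"tx":0.001,"ty":0.024,"tz":0,"spin":0,"claw":0.0},
    {"tx":0.002,"ty":0.048,"tz":0,"spin":0,"claw":0.0},
    {"tx":0.003,"ty":0.072,"tz":0,"spin":0,"claw":0.0},
    {"tx":0.004,"ty":0.096,"tz":0,"spin":0,"claw":0.0},
    {"tx":0.005,"ty":0.12,"tz":0.01,"spin":0,"claw":0.0},
    {"tx":0.006,"ty":0.145,"tz":0.02,"spin":0,"claw":0.0},
    {"tx":0.007,"ty":0.17,"tz":0.035,"spin":0,"claw":0.0},
    {"tx":0.007,"ty":0.189,"tz":0.05,"spin":0,"claw":0.0},
  ],
)

```text
time: 6.42
position: [0.611, -0.0573, 0.2787]
tool_rot: [-0.301, -3.126, -0.001]
ft_force: [0.4, 0.1, -1.3]
grip_width: 0.132
```

Call:
step_arm(
  increments=[
    {"tx":0,"ty":0,"tz":0.005,"spin":0,"claw":0.0},
    {"tx":0,"ty":0,"tz":0.01,"spin":0,"claw":0.0},
    {"tx":0,"ty":0,"tz":0.015,"spin":0,"claw":0.0},
    {"tx":0,"ty":0,"tz":0.018,"spin":0,"claw":0.0},
    {"tx":0,"ty":0,"tz":0.018,"spin":0,"claw":0.0},
  ],
)

```text
time: 6.83
position: [0.6114, -0.0615, 0.2613]
tool_rot: [-0.307, -3.126, 0.001]
ft_force: [-0.4, 0.6, -1.7]
grip_width: 0.139
```

Run:
```python
from h import *
p,r=tool();s=get_state();print(p,s['grip_width'],s['ft_force'],s['torque'])
b=imaging.get_image('wrist')
h=cv2.cvtColor(b,cv2.COLOR_BGR2HSV)
m=cv2.inRange(h,(100,120,80),(125,255,255)); m[:, :200]=0;m[:,450:]=0
for y in range(150,330,6): 
    x=np.where(m[y])[0]; 
    if len(x): print(y,x.min(),x.max(),len(x),end=' | ')
```

```text
[ 0.61139912 -0.06146072  0.26133707] 0.13888856956598525 [-0.4086798   0.58574082 -1.74695851] [ 0.05566426 -0.15042734  0.00256163]
204 319 334 16 | 210 319 334 16 | 216 319 334 16 | 222 314 339 26 | 228 298 355 58 | 234 288 365 78 | 240 283 370 88 | 246 277 375 99 | 252 275 377 103 | 258 273 380 108 | 264 272 381 110 | 270 281 372 77 | 276 281 372 50 | 282 281 372 47 | 288 284 370 38 | 294 312 340 29 |
```

Call:
step_arm(
  increments=[
    {"tx":0,"ty":0,"tz":0.002,"spin":0,"claw":0.0},
    {"tx":0,"ty":0,"tz":0.004,"spin":0,"claw":0.0},
    {"tx":0.004,"ty":0,"tz":0.004,"spin":0,"claw":0.0},
    {"tx":0.008,"ty":0,"tz":0.004,"spin":0,"claw":0.0},
    {"tx":0.012,"ty":0,"tz":0.004,"spin":0,"claw":0.0},
    {"tx":0.016,"ty":0,"tz":0.004,"spin":0,"claw":0.0},
  ],
)

```text
time: 7.38
position: [0.5952, -0.0567, 0.2577]
tool_rot: [-0.303, -3.127, 0.001]
ft_force: [0.7, -0.7, -0.9]
grip_width: 0.133
```

```bash
cat > lug.py <<'E'
from h import *
p,r=tool();s=get_state();print(p,s['grip_width'],s['ft_force'].round(2),s['torque'].round(3))
w=P('wrist');b=imaging.get_image('wrist')
h=cv2.cvtColor(b,cv2.COLOR_BGR2HSV)
m=cv2.inRange(h,(100,120,80),(125,255,255)); m[:, :200]=0;m[:,450:]=0
c=[(y,x.min(),x.max()) for y in range(150,330) for x in [np.where(m[y])[0]] if len(x)]
print(c[0], [k for k in c if k[0]%6==0][:14])
E
python3 lug.py
```

```text
[ 0.5951832  -0.05667833  0.25766836] 0.13268909926174552 [ 0.73 -0.68 -0.9 ] [-0.051 -0.113  0.009]
(214, np.int64(318), np.int64(333)) [(216, np.int64(318), np.int64(333)), (222, np.int64(318), np.int64(333)), (228, np.int64(318), np.int64(333)), (234, np.int64(300), np.int64(352)), (240, np.int64(289), np.int64(363)), (246, np.int64(284), np.int64(368)), (252, np.int64(279), np.int64(373)), (258, np.int64(276), np.int64(376)), (264, np.int64(274), np.int64(378)), (270, np.int64(281), np.int64(372)), (276, np.int64(281), np.int64(372)), (282, np.int64(281), np.int64(372)), (288, np.int64(283), np.int64(370)), (294, np.int64(312), np.int64(341))]
```

The drag works (about 11° so far). I'll continue.

Call:
step_arm(
  increments=[
    {"tx":0.005,"ty":0,"tz":0,"spin":0,"claw":0.0},
    {"tx":0.01,"ty":0,"tz":0,"spin":0,"claw":0.0},
    {"tx":0.015,"ty":0,"tz":0.001,"spin":0,"claw":0.0},
    {"tx":0.02,"ty":0,"tz":0.002,"spin":0,"claw":0.0},
    {"tx":0.022,"ty":0,"tz":0.002,"spin":0,"claw":0.0},
  ],
)

```text
time: 7.85
position: [0.5737, -0.0522, 0.256]
tool_rot: [0.303, 3.126, -0.001]
ft_force: [1.0, -0.8, 1.4]
grip_width: 0.138
```

```bash
python3 lug.py
```

```text
[ 0.57374018 -0.05223211  0.25598261] 0.13791813860517618 [ 1.05 -0.77  1.4 ] [ 0.043 -0.294 -0.013]
(228, np.int64(319), np.int64(333)) [(228, np.int64(319), np.int64(333)), (234, np.int64(319), np.int64(334)), (240, np.int64(304), np.int64(349)), (246, np.int64(293), np.int64(360)), (252, np.int64(287), np.int64(366)), (258, np.int64(282), np.int64(371)), (264, np.int64(277), np.int64(375)), (270, np.int64(281), np.int64(372)), (276, np.int64(281), np.int64(372)), (282, np.int64(281), np.int64(372)), (288, np.int64(284), np.int64(370)), (294, np.int64(312), np.int64(341))]
```

Call:
step_arm(
  increments=[
    {"tx":0.003,"ty":0,"tz":0.002,"spin":0,"claw":0.0},
    {"tx":0.003,"ty":0,"tz":0.002,"spin":0,"claw":0.0},
    {"tx":0.003,"ty":0,"tz":0.002,"spin":0,"claw":0.2},
    {"tx":0.003,"ty":0,"tz":0.002,"spin":0,"claw":0.3},
    {"tx":0.003,"ty":0,"tz":0.002,"spin":0,"claw":0.4},
    {"tx":0.003,"ty":0,"tz":0.002,"spin":0,"claw":0.4},
    {"tx":0.003,"ty":0,"tz":0.002,"spin":0,"claw":0.4},
    {"tx":0.003,"ty":0,"tz":0.002,"spin":0,"claw":0.4},
  ],
)

```text
time: 8.57
position: [0.5713, -0.052, 0.2535]
tool_rot: [-0.303, -3.126, -0.0]
ft_force: [-1.2, -0.8, 0.2]
grip_width: 0.384
```

Call:
step_arm(
  increments=[
    {"tx":0.0,"ty":0,"tz":-0.03,"spin":0,"claw":0.5},
    {"tx":0.0,"ty":0,"tz":-0.06,"spin":0,"claw":0.5},
    {"tx":0.0,"ty":0,"tz":-0.06,"spin":0,"claw":0.5},
    {"tx":0.0,"ty":0,"tz":-0.06,"spin":0,"claw":0.5},
  ],
)

```text
time: 8.9
position: [0.572, -0.0517, 0.3156]
tool_rot: [0.303, 3.123, -0.001]
ft_force: [-0.7, 0.1, -0.5]
grip_width: 0.495
```

```bash
python3 lug.py
python3 - <<'E'
from h import *
p,r=tool();print(p,r.round(3).tolist())
b=imaging.get_image('wrist');a=imaging.get_image('side');c=imaging.get_image('scene')
cv2.imwrite('pics/sceneb.png',c)
o=np.hstack([cv2.resize(b[120:420,220:440],None,fx=1.8,fy=1.8),cv2.resize(a[120:350,240:420],(396,540))[:540]])
cv2.imwrite('pics/z6.png',o);print(o.shape)
E
```

```text
[ 0.57204142 -0.05174007  0.31555343] 0.49453210266231984 [-0.72  0.11 -0.51] [ 0.109 -0.09  -0.005]
(214, np.int64(321), np.int64(332)) [(216, np.int64(321), np.int64(332)), (222, np.int64(312), np.int64(340)), (228, np.int64(302), np.int64(351)), (234, np.int64(295), np.int64(357)), (240, np.int64(290), np.int64(362)), (246, np.int64(288), np.int64(364)), (252, np.int64(286), np.int64(367)), (258, np.int64(285), np.int64(368)), (264, np.int64(285), np.int64(368)), (270, np.int64(285), np.int64(367)), (276, np.int64(288), np.int64(365)), (282, np.int64(290), np.int64(362)), (288, np.int64(295), np.int64(357)), (294, np.int64(301), np.int64(351))]
[ 0.57134685 -0.05194263  0.31399281] [[-0.981, 0.192, 0.001], [0.192, 0.981, -0.001], [-0.001, -0.0, -1.0]]
(540, 792, 3)
```

View pics/z6.png

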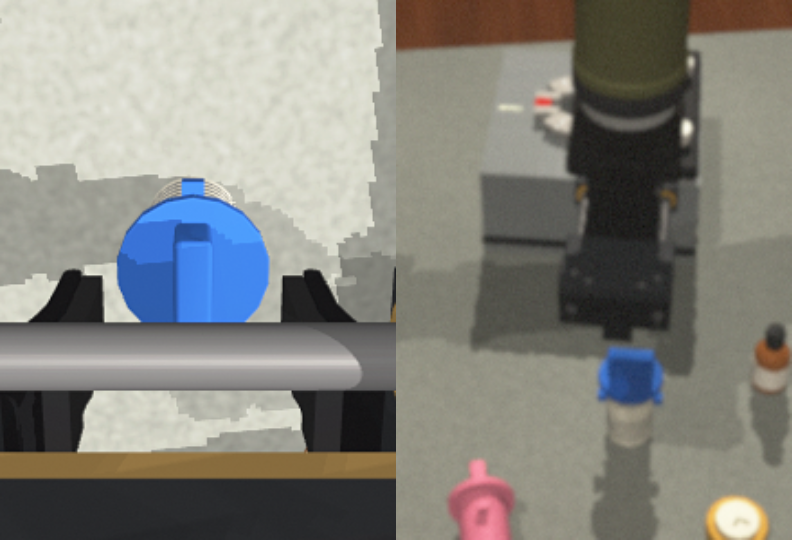

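The cartridge stands upright and released (blue cap, fin and lug seen from above; white body below it in the side view). Next: its axis position and the socket's centre and slot angle.

```bash
cat > cap.py <<'E'
from h import *
from scipy.optimize import least_squares
def cap(Z=.066,rows=(236,300)):
    w=P('wrist');b=imaging.get_image('wrist');h=cv2.cvtColor(b,cv2.COLOR_BGR2HSV)
    m=cv2.inRange(h,(100,120,60),(125,255,255)); m[:, :200]=0;m[:,450:]=0
    pts=[]
    for y in range(*rows):
        x=np.where(m[y])[0]
        if len(x)>30: pts+=[(x.min(),y),(x.max()+1,y)]
    W=np.array([onz(w,q,Z)[:2] for q in pts])
    f=least_squares(lambda v:np.hypot(W[:,0]-v[0],W[:,1]-v[1])-v[2],[*W.mean(0),.026],loss='soft_l1',f_scale=.0005)
    return f.x,np.abs(f.fun).mean(),len(pts)
E
python3 - <<'E'
from cap import *
p,r=tool()
for rows in [(236,296),(246,296)]:
    x,e,n=cap(rows=rows);print(x.round(4),e,n,'delta tool',(r.T@(np.array([x[0],x[1],.068+.182])-p)).round(4))
obs={}
for n in ['scene','side']:
    im=cv2.imread(f'pics/{n}0.png');h=cv2.cvtColor(im,cv2.COLOR_BGR2HSV)
    m=cv2.inRange(h,(0,120,90),(8,255,255))|cv2.inRange(h,(172,120,90),(180,255,255))
    k,l,st,ce=cv2.connectedComponentsWithStats(m)
    c=[(st[i,4],ce[i].round(1).tolist()) for i in range(1,k) if st[i,4]>5 and ((375<ce[i][0]<475 and 125<ce[i][1]<195) if n=='scene' else (285<ce[i][0]<355 and 150<ce[i][1]<180))]
    print(n,c); obs[n]=[q[1] for q in c]
    KT=P(n); W=[onz(KT,q[1],.1)[:2] for q in c]; print([v.round(4) for v in W])
E
```

```text
[ 0.5806 -0.0534  0.0256] 0.00017805950191868096 120 delta tool [-0.0101  0.0006  0.0624]
[ 0.5815 -0.0535  0.0256] 0.00016283845360677535 100 delta tool [-0.0109  0.0006  0.0624]
scene [(np.int32(39), [410.3, 148.3]), (np.int32(43), [433.2, 172.3]), (np.int32(31), [459.7, 184.8])]
[array([0.5347, 0.2508]), array([0.6057, 0.2384]), array([0.6604, 0.2525])]
side [(np.int32(19), [306.7, 163.0]), (np.int32(15), [340.9, 164.4])]
[array([0.5358, 0.2554]), array([0.6067, 0.2439])]
```

Call:
step_arm(
  increments=[
    {"tx":0.003,"ty":0.03,"tz":-0.01,"spin":0,"claw":0.5},
    {"tx":0.007,"ty":0.07,"tz":-0.02,"spin":0,"claw":0.5},
    {"tx":0.01,"ty":0.11,"tz":-0.035,"spin":0,"claw":0.5},
    {"tx":0.014,"ty":0.15,"tz":-0.035,"spin":0,"claw":0.5},
    {"tx":0.018,"ty":0.19,"tz":-0.035,"spin":0,"claw":0.5},
    {"tx":0.021,"ty":0.23,"tz":-0.035,"spin":0,"claw":0.5},
    {"tx":0.024,"ty":0.265,"tz":-0.035,"spin":0,"claw":0.5},
    {"tx":0.027,"ty":0.293,"tz":-0.035,"spin":0,"claw":0.5},
  ],
)

```text
time: 9.87
position: [0.6005, 0.2442, 0.3479]
tool_rot: [-0.299, -3.126, -0.002]
ft_force: [0.7, 1.0, 0.0]
grip_width: 0.5
```

Call:
step_arm(
  increments=[
    {"tx":0,"ty":0,"tz":0,"spin":0,"claw":0.5},
    {"tx":0,"ty":0,"tz":0,"spin":0,"claw":0.5},
  ],
)

```text
time: 10.03
position: [0.6002, 0.2433, 0.3478]
tool_rot: [-0.296, -3.126, -0.001]
ft_force: [0.2, -0.8, -0.6]
grip_width: 0.498
```

Run:
```python
from h import *
c,s,w=P('scene'),P('side'),P('wrist')
im=imaging.get_image('wrist')
p,r=tool();st_=get_state();print(p,st_['joint_positions'].round(2))
h=cv2.cvtColor(im,cv2.COLOR_BGR2HSV)
m=cv2.inRange(h,(0,130,90),(8,255,255))|cv2.inRange(h,(172,130,90),(180,255,255))
k,l,st,ce=cv2.connectedComponentsWithStats(m)
C=[(st[i,4],ce[i].round(1).tolist()) for i in range(1,k) if st[i,4]>30];print(C)
for n,x in C: print(onz(w,x,.1).round(4))
print(tri([(c,(410.3,148.3)),(s,(306.7,163.0))]),tri([(c,(433.2,172.3)),(s,(340.9,164.4))]))
for n,x in C[:3]:
  for a,b in [((410.3,148.3),(306.7,163.0)),((433.2,172.3),(340.9,164.4))]:
    X,e=tri([(w,x),(c,a),(s,b)]); print(X.round(4),e)
cv2.imwrite('pics/sock.png',cv2.resize(im[80:320,180:500],None,fx=2,fy=2))
```

```text
[0.60092218 0.24106491 0.34773005] [ 0.21  0.48 -0.85  1.51  0.36  1.32  0.71]
[(np.int32(607), [319.4, 139.1]), (np.int32(541), [323.4, 261.4]), (np.int32(294), [355.4, 349.6])]
[0.5344 0.252  0.1   ]
[0.6049 0.2406 0.1   ]
[0.6665 0.2495 0.1   ]
(array([0.53581939, 0.2486596 , 0.10400943]), [[-0.0, -0.4], [0.2, 0.3]]) (array([0.60642199, 0.23641456, 0.10430263]), [[-0.0, -0.6], [0.3, 0.4]])
[0.535  0.2514 0.1016] [[-0.9, 1.3], [0.4, -0.6], [-0.2, 0.5]]
[0.5801 0.2528 0.086 ] [[15.8, 74.3], [-6.2, -7.2], [-13.2, 3.6]]
[0.5585 0.2328 0.1309] [[-33.6, -65.5], [5.0, 1.6], [11.8, -6.7]]
[0.6055 0.2401 0.1008] [[-0.8, 1.6], [0.6, -0.8], [-0.3, 0.8]]
[0.57   0.2255 0.1555] [[-81.2, -117.4], [8.8, -1.2], [17.8, -15.1]]
[0.6211 0.2355 0.1208] [[-35.7, -48.0], [7.0, -1.1], [7.7, -6.3]]
```

View pics/sock.png

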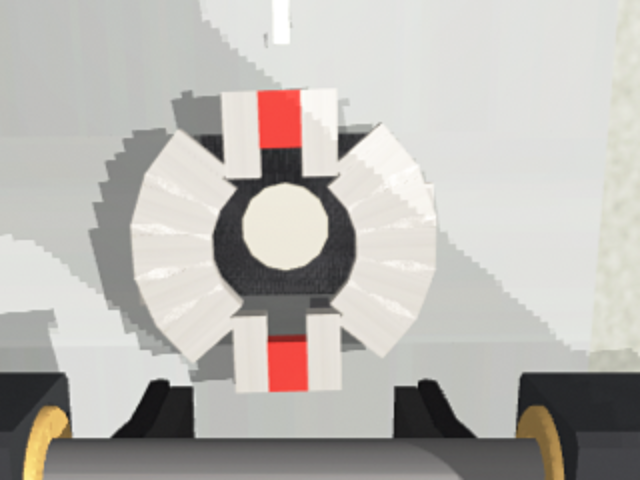

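The socket shows clearly: red marks at (280,119) and (288,363) in the crop, slots along about -9.3° in world, centre about (0.570, 0.246). I'll go back for the cartridge.

Call:
step_arm(
  increments=[
    {"tx":-0.004,"ty":-0.03,"tz":0,"spin":0,"claw":0.5},
    {"tx":-0.009,"ty":-0.07,"tz":0,"spin":0,"claw":0.5},
    {"tx":-0.013,"ty":-0.11,"tz":0.01,"spin":0,"claw":0.5},
    {"tx":-0.018,"ty":-0.15,"tz":0.02,"spin":0,"claw":0.5},
    {"tx":-0.023,"ty":-0.19,"tz":0.03,"spin":0,"claw":0.5},
    {"tx":-0.028,"ty":-0.23,"tz":0.035,"spin":0,"claw":0.5},
    {"tx":-0.032,"ty":-0.265,"tz":0.035,"spin":0,"claw":0.5},
    {"tx":-0.036,"ty":-0.293,"tz":0.035,"spin":0,"claw":0.5},
  ],
)

```text
time: 10.75
position: [0.5786, -0.0601, 0.3128]
tool_rot: [-0.314, -3.124, 0.005]
ft_force: [0.2, -0.7, 0.1]
grip_width: 0.502
```

Call:
step_arm(
  increments=[
    {"tx":0,"ty":0,"tz":0,"spin":0,"claw":0.5},
    {"tx":0,"ty":0,"tz":0,"spin":0,"claw":0.5},
    {"tx":0,"ty":0,"tz":0,"spin":0,"claw":0.5},
  ],
)

```text
time: 11.0
position: [0.5797, -0.0548, 0.3137]
tool_rot: [-0.307, -3.126, 0.0]
ft_force: [0.1, 0.3, -0.3]
grip_width: 0.498
```

Run:
```python
from cap import *
for i in range(2):
    p,r=tool();print(p,np.degrees(np.arctan2(r[1,0],r[0,0])),get_state()['qd'].round(3).max())
    x,e,n=cap(rows=(225,270));print(x.round(4),e,n,'delta tool',(r.T@(np.array([x[0],x[1],.068+.182])-p)).round(4))
# fin direction: darker/edge lines of fin top: print lug centre vs cap centre
w=P('wrist');b=imaging.get_image('wrist');h=cv2.cvtColor(b,cv2.COLOR_BGR2HSV)
m=cv2.inRange(h,(100,120,60),(125,255,255)); m[:, :200]=0;m[:,450:]=0
c=[(y,x.min(),x.max()) for y in range(150,300) for x in [np.where(m[y])[0]] if len(x)];print(c[:6])
y0=c[0][0]+2;l=onz(w,((c[2][1]+c[2][2]+1)/2,y0),.044);d=x[:2]-l[:2];print('fin yaw',np.degrees(np.arctan2(d[1],d[0]))+180, np.hypot(*d))
```

```text
[ 0.57971301 -0.05477294  0.31365031] 168.77489985802825 0.001
[ 0.581  -0.0534  0.0255] 0.00018988012446775684 90 delta tool [-0.0011  0.0016  0.0636]
[ 0.57986128 -0.05350921  0.31379978] 168.89962898286234 0.002
[ 0.581  -0.0535  0.0255] 0.00015919299156053092 90 delta tool [-0.0011  0.0002  0.0638]
[(205, np.int64(320), np.int64(330)), (206, np.int64(320), np.int64(331)), (207, np.int64(319), np.int64(331)), (208, np.int64(320), np.int64(331)), (209, np.int64(319), np.int64(331)), (210, np.int64(319), np.int64(331))]
fin yaw 168.95189169922736 0.02473306191858566
```

Call:
step_arm(
  increments=[
    {"tx":-0.001,"ty":0.0005,"tz":0.03,"spin":0,"claw":0.4},
    {"tx":-0.001,"ty":0.0005,"tz":0.05,"spin":0,"claw":0.4},
    {"tx":-0.001,"ty":0.0005,"tz":0.0625,"spin":0,"claw":0.4},
    {"tx":-0.001,"ty":0.0005,"tz":0.0625,"spin":0,"claw":0.3},
    {"tx":-0.001,"ty":0.0005,"tz":0.0625,"spin":0,"claw":0.2},
    {"tx":-0.001,"ty":0.0005,"tz":0.0625,"spin":0,"claw":0.1},
    {"tx":-0.001,"ty":0.0005,"tz":0.0625,"spin":0,"claw":0.0},
    {"tx":-0.001,"ty":0.0005,"tz":0.0625,"spin":0,"claw":0.0},
  ],
  force=25,
)

```text
time: 11.82
position: [0.5813, -0.0532, 0.2516]
tool_rot: [0.303, 3.126, -0.0]
ft_force: [-0.0, -0.8, -0.2]
grip_width: 0.135
```

Call:
step_arm(
  increments=[
    {"tx":0,"ty":0,"tz":0,"spin":0,"claw":0.0},
    {"tx":0,"ty":0,"tz":0,"spin":0,"claw":0.0},
    {"tx":0,"ty":0,"tz":0,"spin":0,"claw":0.0},
    {"tx":0,"ty":0,"tz":-0.02,"spin":0,"claw":0.0},
    {"tx":0,"ty":0,"tz":-0.05,"spin":0,"claw":0.0},
    {"tx":0,"ty":0,"tz":-0.09,"spin":0,"claw":0.0},
    {"tx":0,"ty":0,"tz":-0.125,"spin":0,"claw":0.0},
    {"tx":0,"ty":0,"tz":-0.125,"spin":0,"claw":0.0},
  ],
)

```text
time: 12.48
position: [0.5832, -0.0527, 0.3837]
tool_rot: [0.302, 3.115, -0.002]
ft_force: [1.6, 0.1, -1.4]
grip_width: 0.133
```

```bash
cat > to.py <<'E'
from h import *
import sys
P_=[];
p,r=tool();s=get_state()
g=np.array([.570,.246,p[2]]);print(p.round(4),np.degrees(np.arctan2(r[1,0],r[0,0])).round(2),'delta',(r.T@(g-p)).round(4),s['ft_force'].round(2),s['torque'].round(3),s['grip_width'],'bottom',(p[2]-.2513).round(4))
E
python3 to.py
```

```text
[ 0.5832 -0.0527  0.3837] 168.92 delta [ 0.0704  0.2906 -0.0008] [ 1.65  0.12 -1.4 ] [ 0.127 -0.253  0.004] 0.13302378372674917 bottom 0.1324
```

Call:
step_arm(
  increments=[
    {"tx":0.007,"ty":0.03,"tz":0,"spin":0,"claw":0.0},
    {"tx":0.016,"ty":0.07,"tz":0,"spin":0,"claw":0.0},
    {"tx":0.026,"ty":0.11,"tz":0,"spin":0,"claw":0.0},
    {"tx":0.035,"ty":0.15,"tz":0,"spin":-1.75,"claw":0.0},
    {"tx":0.045,"ty":0.19,"tz":0,"spin":-1.75,"claw":0.0},
    {"tx":0.054,"ty":0.23,"tz":0,"spin":-1.75,"claw":0.0},
    {"tx":0.062,"ty":0.265,"tz":0,"spin":-1.75,"claw":0.0},
    {"tx":0.068,"ty":0.2915,"tz":0,"spin":-1.75,"claw":0.0},
  ],
)

```text
time: 13.15
position: [0.5692, 0.2495, 0.3759]
tool_rot: [-0.25, -3.131, -0.002]
ft_force: [-0.9, 0.7, -0.6]
grip_width: 0.138
```

Call:
step_arm(
  increments=[
    {"tx":0,"ty":0,"tz":0,"spin":0,"claw":0.0},
    {"tx":0,"ty":0,"tz":0,"spin":0,"claw":0.0},
    {"tx":0,"ty":0,"tz":0,"spin":0,"claw":0.0},
    {"tx":0,"ty":0,"tz":0,"spin":0,"claw":0.0},
  ],
)

```text
time: 13.48
position: [0.5712, 0.2439, 0.3757]
tool_rot: [-0.26, -3.131, 0.002]
ft_force: [0.4, 0.5, -1.0]
grip_width: 0.136
```

```bash
for i in 1 2 3; do python3 to.py; python3 -c "
from h import *
imaging.get_image('side')"; done
```

```text
[0.5712 0.2439 0.3757] 170.52 delta [ 0.0015  0.0018 -0.    ] [ 0.38  0.53 -1.01] [ 0.025 -0.148  0.049] 0.13649684811125418 bottom 0.1244
[0.5712 0.2438 0.3758] 170.49 delta [ 0.0016  0.0019 -0.    ] [ 0.21 -0.61 -1.35] [ 0.123 -0.206  0.   ] 0.13509703579896135 bottom 0.1245
[0.5712 0.2439 0.376 ] 170.5 delta [ 0.0015  0.0018 -0.    ] [-0.   -1.03 -1.05] [ 0.076 -0.165  0.033] 0.13310047331953434 bottom 0.1247
```

Call:
step_arm(
  increments=[
    {"tx":0.0015,"ty":0.0018,"tz":0.01,"spin":-0.2,"claw":0.0},
    {"tx":0.0015,"ty":0.0018,"tz":0.02,"spin":-0.2,"claw":0.0},
    {"tx":0.0015,"ty":0.0018,"tz":0.028,"spin":-0.2,"claw":0.0},
    {"tx":0.0015,"ty":0.0018,"tz":0.036,"spin":-0.2,"claw":0.0},
    {"tx":0.0015,"ty":0.0018,"tz":0.044,"spin":-0.2,"claw":0.0},
    {"tx":0.0015,"ty":0.0018,"tz":0.052,"spin":-0.2,"claw":0.0},
    {"tx":0.0015,"ty":0.0018,"tz":0.058,"spin":-0.2,"claw":0.0},
    {"tx":0.0015,"ty":0.0018,"tz":0.058,"spin":-0.2,"claw":0.0},
  ],
)

```text
time: 14.3
position: [0.569, 0.2474, 0.3164]
tool_rot: [-0.25, -3.129, 0.002]
ft_force: [-0.8, -0.3, -1.9]
grip_width: 0.138
```

Call:
step_arm(
  increments=[
    {"tx":0,"ty":0,"tz":0.002,"spin":0,"claw":0.0},
    {"tx":0,"ty":0,"tz":0.004,"spin":0,"claw":0.0},
    {"tx":0,"ty":0,"tz":0.006,"spin":0,"claw":0.0},
    {"tx":0,"ty":0,"tz":0.008,"spin":0,"claw":0.0},
    {"tx":0,"ty":0,"tz":0.008,"spin":0,"claw":0.0},
  ],
)

```text
time: 14.72
position: [0.5693, 0.2477, 0.3099]
tool_rot: [-0.25, -3.131, 0.0]
ft_force: [1.1, -1.1, -0.5]
grip_width: 0.136
```

```bash
python3 to.py
```

```text
[0.5693 0.2477 0.3099] 170.86 delta [-0.001  -0.0016  0.    ] [ 1.11 -1.06 -0.48] [ 0.122 -0.137  0.027] 0.1361943504572219 bottom 0.0586
```

The bottom is 3.4 mm past the point where the lugs would rest on the ring, with no contact force, so the lugs are in the slots. Pushing down against the spring.

Call:
step_arm(
  increments=[
    {"tx":-0.0005,"ty":-0.001,"tz":0.003,"spin":0,"claw":0.0},
    {"tx":-0.0005,"ty":-0.001,"tz":0.006,"spin":0,"claw":0.0},
    {"tx":-0.0005,"ty":-0.001,"tz":0.009,"spin":0,"claw":0.0},
    {"tx":-0.0005,"ty":-0.001,"tz":0.0115,"spin":0,"claw":0.0},
    {"tx":-0.0005,"ty":-0.001,"tz":0.0135,"spin":0,"claw":0.0},
    {"tx":-0.0005,"ty":-0.001,"tz":0.0135,"spin":0,"claw":0.0},
  ],
  force=35,
)

```text
time: 15.22
position: [0.5697, 0.2473, 0.2976]
tool_rot: [0.25, 3.131, 0.001]
ft_force: [-1.3, 0.9, 8.2]
grip_width: 0.137
```

```bash
python3 to.py
```

```text
[0.5697 0.2473 0.2976] 170.88 delta [-0.0005 -0.0013 -0.    ] [-1.27  0.88  8.17] [ 0.123  0.33  -0.048] 0.1369716629746982 bottom 0.0463
```

Call:
step_arm(
  increments=[
    {"tx":0,"ty":-0.0005,"tz":0.0005,"spin":3,"claw":0.0},
    {"tx":0,"ty":-0.0005,"tz":0.0005,"spin":8,"claw":0.0},
    {"tx":0,"ty":-0.0005,"tz":0.0005,"spin":14,"claw":0.0},
    {"tx":0,"ty":-0.0005,"tz":0.0005,"spin":20,"claw":0.0},
  ],
)

```text
time: 15.55
position: [0.5703, 0.2468, 0.2978]
tool_rot: [0.797, 3.036, 0.003]
ft_force: [0.5, -0.1, 8.3]
grip_width: 0.134
```

```bash
python3 to.py
```

```text
[0.5703 0.2468 0.2978] 150.57 delta [-0.0001 -0.0008 -0.    ] [ 0.51 -0.09  8.34] [ 0.166 -0.118  0.039] 0.13447799685691342 bottom 0.0465
```

Call:
step_arm(
  increments=[
    {"tx":0,"ty":0,"tz":0,"spin":6,"claw":0.0},
    {"tx":0,"ty":0,"tz":0,"spin":12,"claw":0.0},
    {"tx":0,"ty":0,"tz":0,"spin":18,"claw":0.0},
    {"tx":0,"ty":0,"tz":0,"spin":24,"claw":0.0},
    {"tx":0,"ty":0,"tz":0,"spin":30,"claw":0.0},
    {"tx":0,"ty":0,"tz":0,"spin":36,"claw":0.0},
    {"tx":0,"ty":0,"tz":0,"spin":42,"claw":0.0},
  ],
)

```text
time: 16.13
position: [0.5705, 0.2466, 0.2981]
tool_rot: [1.832, 2.548, 0.005]
ft_force: [-1.1, 0.1, 8.3]
grip_width: 0.136
```

Call:
step_arm(
  increments=[
    {"tx":0,"ty":0,"tz":0,"spin":6,"claw":0.0},
    {"tx":0,"ty":0,"tz":0,"spin":12,"claw":0.0},
    {"tx":0,"ty":0,"tz":0,"spin":18,"claw":0.0},
    {"tx":0,"ty":0,"tz":0,"spin":23,"claw":0.0},
    {"tx":0,"ty":0,"tz":0,"spin":28,"claw":0.0},
    {"tx":0,"ty":0,"tz":0,"spin":31,"claw":0.0},
    {"tx":0,"ty":0,"tz":0,"spin":31,"claw":0.0},
  ],
)

```text
time: 16.72
position: [0.5705, 0.2466, 0.2981]
tool_rot: [2.444, 1.97, 0.006]
ft_force: [-0.1, -0.4, 7.6]
grip_width: 0.139
```

```bash
python3 to.py
```

```text
[0.5705 0.2466 0.2981] 77.73 delta [-0.0007 -0.0004 -0.    ] [-0.11 -0.39  7.63] [-0.034 -0.142  0.007] 0.13926791344963022 bottom 0.0468
```

Turned 93° freely. I'll ease up about 4 mm into the pockets, then release.

Call:
step_arm(
  increments=[
    {"tx":0,"ty":0,"tz":-0.001,"spin":0,"claw":0.0},
    {"tx":0,"ty":0,"tz":-0.002,"spin":0,"claw":0.0},
    {"tx":0,"ty":0,"tz":-0.003,"spin":0,"claw":0.0},
    {"tx":0,"ty":0,"tz":-0.0045,"spin":0,"claw":0.0},
    {"tx":0,"ty":0,"tz":-0.0045,"spin":0,"claw":0.0},
  ],
)

```text
time: 17.13
position: [0.5705, 0.2465, 0.3024]
tool_rot: [2.443, 1.973, 0.006]
ft_force: [0.0, -0.1, 5.5]
grip_width: 0.134
```

```bash
python3 to.py
```

```text
[0.5705 0.2465 0.3024] 77.85 delta [-0.0006 -0.0004 -0.    ] [ 0.01 -0.12  5.5 ] [ 0.024 -0.284 -0.03 ] 0.13404432753356843 bottom 0.0511
```

Call:
step_arm(
  increments=[
    {"tx":0,"ty":0,"tz":-0.001,"spin":0,"claw":0.0},
    {"tx":0,"ty":0,"tz":-0.0015,"spin":0,"claw":0.0},
    {"tx":0,"ty":0,"tz":-0.0015,"spin":0,"claw":0.0},
  ],
)

```text
time: 17.38
position: [0.5704, 0.2464, 0.3026]
tool_rot: [2.443, 1.973, 0.005]
ft_force: [3.0, 1.6, 1.0]
grip_width: 0.139
```

```bash
python3 to.py
```

```text
[0.5704 0.2464 0.3026] 77.86 delta [-0.0004 -0.0003 -0.    ] [3.03 1.6  0.96] [ 0.299 -1.115 -0.012] 0.13911744999170803 bottom 0.0513
```

The ring now holds the lugs down: the height stays at 51.3 mm although I commanded it higher. Releasing and retreating.

Call:
step_arm(
  increments=[
    {"tx":0,"ty":0,"tz":0.0008,"spin":0,"claw":0.0},
    {"tx":0,"ty":0,"tz":0.0008,"spin":0,"claw":0.3},
    {"tx":0,"ty":0,"tz":0.0008,"spin":0,"claw":0.4},
    {"tx":0,"ty":0,"tz":0.0008,"spin":0,"claw":0.4},
    {"tx":0,"ty":0,"tz":0.0008,"spin":0,"claw":0.4},
    {"tx":0,"ty":0,"tz":-0.03,"spin":0,"claw":0.4},
    {"tx":0,"ty":0,"tz":-0.06,"spin":0,"claw":0.4},
    {"tx":0,"ty":0,"tz":-0.09,"spin":0,"claw":0.4},
  ],
)

```text
time: 18.05
position: [0.569, 0.246, 0.3922]
tool_rot: [-2.443, -1.974, 0.005]
ft_force: [0.4, 0.9, 0.1]
grip_width: 0.395
```

Call:
step_arm(
  increments=[
    {"tx":0.04,"ty":0,"tz":0,"spin":0,"claw":0.4},
    {"tx":0.05,"ty":0,"tz":0,"spin":0,"claw":0.4},
    {"tx":0.05,"ty":0,"tz":0,"spin":0,"claw":0.4},
    {"tx":0.05,"ty":0,"tz":0,"spin":0,"claw":0.4},
  ],
)

```text
time: 18.38
position: [0.5795, 0.2956, 0.3911]
tool_rot: [-2.441, -1.976, 0.004]
ft_force: [0.6, -0.7, 0.4]
grip_width: 0.397
```

Run:
```python
from h import *
p,r=tool();print(p.round(4),r.round(3).tolist(),get_state()['ft_force'].round(2))
b=imaging.get_image('wrist');a=imaging.get_image('side');w,s=P('wrist'),P('side')
x0,y0=(int(v) for v in proj(s,np.array([.57,.246,.12])))
cv2.imwrite('pics/end.png',np.hstack([cv2.resize(b[60:420,140:560],(420,360)),cv2.resize(a[y0-45:y0+45,x0-45:x0+45],(360,360),interpolation=cv2.INTER_CUBIC)]))
print(x0,y0)
for z in (.128,.139,.117): print(z,proj(w,np.array([.5703,.246,z])).round(1))
```

```text
[0.5795 0.2956 0.3911] [[0.208, 0.978, -0.002], [0.978, -0.208, -0.001], [-0.002, -0.002, -1.0]] [ 0.63 -0.69  0.38]
323 156
0.128 [328.7 314.6]
0.139 [328.8 322.2]
0.117 [328.6 307.6]
```

View pics/end.png

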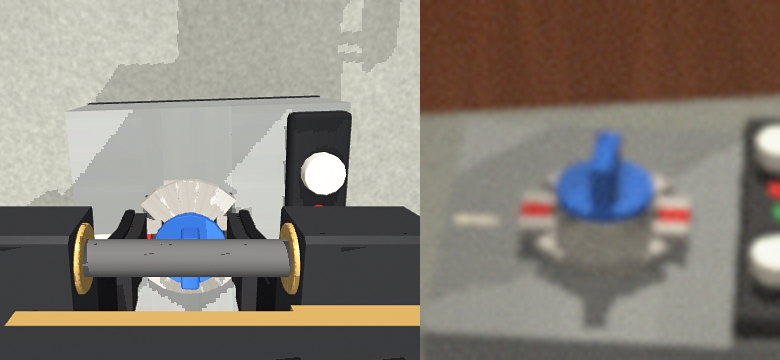

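Run:
```python
from h import *
s,c=P('side'),P('scene');a=imaging.get_image('side');b=imaging.get_image('scene');obs=[]
for n,K,im in (('side',s,a),('scene',c,b)):
    h=cv2.cvtColor(im,cv2.COLOR_BGR2HSV);m=cv2.inRange(h,(100,110,40),(125,255,255))
    x,y=(int(v) for v in proj(K,np.array([.57,.246,.12])));q=np.zeros_like(m);q[y-30:y+30,x-30:x+30]=m[y-30:y+30,x-30:x+30]
    ys,xs=np.where(q);print(n,'blue box',xs.min(),xs.max(),ys.min(),ys.max())
    for b0 in (.048,.051,.058):
        t=np.linspace(0,6.28,60);pts=[proj(K,np.array([.5703+.026*np.cos(k),.246+.026*np.sin(k),b0+z])) for k in t for z in (.06,.066)]
        f=np.radians(77.8+0);pts+=[proj(K,np.array([.5703+e*.018*np.cos(f),.246+e*.018*np.sin(f),b0+.088])) for e in (-1,1)]
        pts=np.array(pts);print(b0,pts.min(0).round(1),pts.max(0).round(1))
d0=cv2.imread('pics/scene0.png');d=cv2.absdiff(d0,b).max(2)
for n,(x,y) in dict(dial=(300,338),loupe=(186,390),bottle=(379,303)).items(): print(n,d[y-15:y+15,x-15:x+15].mean())
```

```text
side blue box 312 335 144 165
0.048 [311.  145.4] [336.1 168.9]
0.051 [311.  144.1] [336.1 167.7]
0.058 [311.  141.2] [336.2 164.9]
scene blue box 409 435 143 166
0.048 [409.4 144.2] [436.6 167.8]
0.051 [409.6 143.2] [436.8 166.8]
0.058 [410.1 140.9] [437.5 164.6]
dial 4.911111111111111
loupe 5.0777777777777775
bottle 4.431111111111111
```

The images agree with the locked height (51 mm fits best), and the bystanders' patches have barely changed. Handing in.

```bash
python3 -c "
from h import *
print(workorder.close_job(), get_state()['time'])"
```

```text
the job is handed in; nothing more can be done
the job is handed in; nothing more can be done
```

The cartridge is fitted and, by my checks, locked. I handed the job in after about 19 s; no verdict is reported.

**Standing it up:** The tool can't lean with these moves, so I didn't swing the cartridge up by the body. I gripped the lying fin lightly at 3 N, lifted, and let the cartridge hang. Then I dragged its bottom edge on the bench until it stood upright, and let go.

**Fitting it:** I measured the slots at about -9.3° and retook the cartridge by the fin. The lugs went into the slots without resistance. I pushed it down about 12 mm against the spring, turned it 93° clockwise, and eased it up until the ring stopped it. Then I released it and moved the gripper clear.

**Last checks:**
- **Height:** the bottom sat at 51.3 mm just before release (51 mm means locked). Afterwards, the outlines in the side and scene pictures fit 51 mm better than the 48 mm or 58 mm unlocked heights.
- **Fin:** it points across the machine.
- **Bystanders:** the image patches around the oil bottle, loupe and movement holder barely changed from the start.

**What went wrong or disagreed:**
- The first grasp caught the cap rim and shifted the cartridge about 6 mm and 5° in the cradle, so I measured again and took the fin nearer its end.
- The scene and side cameras put the socket about 5 mm apart in y. I settled its position with the wrist camera.
- I viewed 12 pictures, two over the budget.

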